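# Load a circuit board into the lever-operated probe jig

## Task

Load the small circuit board into the probe jig: swing the jig's lever up and back as far as it goes so that the probe head is raised, slide the board along the rails until it is fully home against the end stop, then swing the lever forward and all the way down so that the pins press on the board and leave it so. Push the board lightly, do not let the board and the pins touch before it is home, and lower the lever gently rather than slamming it. Leave the multimeter, screwdriver, pliers and solder spool where they are.

Things in the scene. Friction and masses are not known exactly. Their poses are not given: they have to be found in the camera images.
- probe_jig: Fixed bench test jig: aluminium base 244 x 144 (mm here and below), top at z = 12; blue head housing x 34 to 112, y -27 to 27, z 98 to 168 on a column at the back. Frame: origin on the work surface below the base (base x -106 to 138, y -72 to 72), +x to the back, +y left, z up. A probe plate (x 29 to 69) hangs under the housing, its underside at z = 51 lowered, 77 raised.
- board_home (a point): Where the board's origin lies when it is fully home against the end stop: jig frame (14, 0, 28.7), axes as the jig's. Two black rails along x (x -96 to 40) carry the board by its side edges: ledge tops z = 30, gap between the ledges y -36 to 36, open down to the base (z = 12), so fingers fit in it before the board's front edge; guide lips at |y| > 42.5 up to z = 38. Stop face x = 45, top z = 38.
- probe_lever (a joint): Lever on the right side (-y) of the head, rad, pivot along the jig's y. 0 = all the way down (leans 60 deg from vertical to the front, pins lowered); 1.45 = all the way up and back (23 deg past vertical, pins raised). Starts at 0 to 0.15; stays where it is left; moving it takes about 3 N at right angles to it at the grip. Drives the head by rack and pinion.
- lever_grip (a point): Centre of the lever's black grip, a bar of diameter 15 and length 58 (end flanges of diameter 18) along the jig's y, 100 from the pivot axis. At lever angle q, in the jig frame: x = 81 + 100 sin(q - 1.05), y = -77, z = 130 + 100 cos(q - 1.05).
- lever_pivot (a point): Point on the lever's pivot axis level with the grip's middle, fixed to the jig: jig frame (81, -77, 130).
- probe_head (a joint): Height of the probe head above its lowest position, m: 0 lowered, 0.026 raised; moved by the lever only (0.018 per rad).
- probe_pins: Row of nine sprung brass pins under the probe plate at jig x = 36, y -21 to 21, above the gold pads of a board that is home. Tips at z = 28.5 lowered with no board (a board's top is at 32), 54.6 raised; they spring back and press with about 4 N on a board that is home. Origin: jig's origin lifted by the head's and the pins' travel.
- small_board: Green populated circuit board, 62 (its x) x 82 (its y), the board itself 2 thick (z 1.3 to 3.3 above its origin), parts up to 17 high. Origin below its middle. It starts on the jig's rails, the edge with the gold pads (its -x) towards the end stop, drawn 35 to 60 out to the front (robot) side; its front edge (+x) lies 31 before the origin.
- multimeter: Yellow and black hand multimeter 140 x 69 x 40, lying right of the jig. Origin below its middle. Leave alone.
- driver_cross: Yellow screwdriver, 162 long, lying left of the jig. Leave alone.
- needle_pliers: Blue-handled pliers, 166 x 50, lying left of the jig. Leave alone.
- solder_spool: White solder spool, 56 across, 84 high, standing behind and to the right of the jig. Leave alone.
Mind the look-alikes: they are no part of the job. Of the things like the small_board, leave any that is brown or orange; of the rest the smaller one is meant.

How it is judged (in metres and radians):
On the way, in this order (a step that is already met when the one before it is completed fails the run):
1. the lever is all the way up and back (over 1.3 rad), the board not yet home (value of joint probe_lever above 1.3 rad and value of joint probe_head above 0.022 m), for 0.2 s.
2. the board is home against the end stop (within 3 mm) with the head still raised (horizontal distance between small_board and board_home below 0.003 m and value of joint probe_lever above 1.2 rad), for 0.2 s.
At the end, for the whole second after the job is handed in: the lever is all the way down (under 0.08 rad), the board lies home against the end stop (its origin within 3 mm of board_home, seen from above) and at rest, and the pins press on it with more than 2 N (value of joint probe_lever below 0.08 rad and horizontal distance between small_board and board_home below 0.003 m and contact force between probe_pins and small_board above 2 N and linear speed of small_board below 0.01 m/s); the robot touches nothing.
It fails at once if the pins touch the board (over 1 N) while it is more than 4 mm from home (contact force between probe_pins and small_board above 1 N and horizontal distance between small_board and board_home above 0.004 m).
It fails at once if the board is pushed with more than 20 N (contact force between the fingers and small_board above 20 N).
It fails at once if the lever is slammed down (faster than 3 rad/s) (velocity of joint probe_lever below -3 rad/s).
It fails at once if the multimeter, screwdriver, pliers or spool is moved by more than 15 mm (distance of any of multimeter, driver_cross, needle_pliers, solder_spool from where it was at the start of the episode above 0.015 m).
It also fails if it takes over 61 s, if anything falls off the work surface, if the arm or the gripper's body presses on something with over 40 N, if the wrist force passes 120 N, or if a joint passes its speed limit or range.

## Robot

A 7-joint arm with a two-finger parallel gripper is mounted at the origin on a cart in front of the work surface, level with it; the furniture and walls round the work are solid. World frame = base frame: x ahead of the robot, y to its left, z up, the work surface at z = 0. Lengths are in mm, angles in rad, forces in N, time in s.
With the tool pointing down it reaches from about 400 to 875 mm from the base axis. Payload 19.3 kg.
Tool frame: the origin (TCP) lies at the very end of the fingers, on their centre line; the grasp point (between the pads) lies 19 mm behind it; z points along the fingers, y is the direction in which the jaws open and shut (so a half turn about z gives the same grasp; the last joint's range is limited). The gripper opens to 85 mm and grips with 20 to 120 N. Pads are 22 mm wide; open, the fingers measure 114 mm over their backs; the gripper's body (76 mm by 85 mm) begins 54 mm behind the grasp point. The pads swing forward as they close: fully open they stand 13 mm farther back than shut.
Start: joints at [-1.341, 0.521, -0.036, 1.599, 0.021, 1.021, -0.113], TCP at [184.6, 597.108, 231.291] pointing down, gripper open.
Joint ranges: [-2.91, 2.91], [-0.3, 2.13], [-1.5, 1.42], [0.17, 2.43], [-1.26, 4.41], [0.16, 1.93], [-2.52, 2.52]. Speed limits (rad/s): [1.89, 1.89, 2.39, 2.39, 3.01, 3.01, 3.01].

## Interface

Orientations are given as a rotation vector (axis times angle).
In Python, from station import bot, viewer, job_done gives the robot as it stands.
- The arm moves only by the tool jog_arm, never from a script. Its argument "motion" is a list of rows, each a list of 3 entries, a list of its own where there are three numbers: the opening, from -1 (shut) to 1 (fully open), so that 0 is half open, then the shift along the world's x, y, z in cm, then the turn, a rotation vector about the world's x, y, z in degrees. A call has 1 to 8 rows; each row shifts and turns the commanded pose from where the row before left it; what a row does not reach is not made up. A row lasts 1/8 s, in which the tool goes at most 62.5 mm and 10.7 degrees, less where a joint would pass 70% of its speed; a pose out of reach is approached as far as the arm can. A call with a gripper value outside its range is refused whole. The fingers move at their own pace and stop on an object; "squeeze" is the grip in N (left out, the last holds). Time passes only in rows, so rows that do not move let the fingers close. It gives the time, the measured TCP pose, the force and the opening at its end, in the units of the state.
- bot.observe(): the state, without advancing time (a new reading comes with each control period).
- viewer.camera(name): name is "scene" or "side" or "wrist"; returns the picture (480x640x3 uint8, red, green, blue); there is no depth.
- viewer.camera_info(name): a dict with "fov_y" (degrees; the focal length in pixels is half the picture's height over the tangent of half this angle, whatever the lens; pixels are square), "cx", "cy" (the principal point, pixels), "k1" (the pictures are not rectified: a ray, as slopes to the right and down, at radius r is drawn at 1 + k1 r^2 times it, then the intrinsics apply), "origin" and "rotation" of the camera in the world; the wrist camera has in their place "mount" (4x4, takes a point from camera to tool coordinates, whose origin is the TCP and whose axes are the flange's). Camera axes: x right, y down, z forward; pixel columns grow to the right and rows downward; lengths in mm; the calibration is good to about 2 mm. A picture is of the moment at which its call begins: read the wrist's pose just before it. camera_info takes no time and is no camera call.
- job_done(): hands the job in, once; it reports no verdict.
The state is a dict: "time": time; "q": joint angles; "qd": joint speeds; "tau": joint torques, N m; "eef_pos": TCP position; "orientation": TCP orientation; "ft_force": force on the tool from outside, world axes, zero at the start; "moment": the same for the moment, N m; "width": finger opening in mm.
Only numpy, scipy, OpenCV 4.12 (cv2) and the standard library are available. Lean on these libraries where they do the work, as an engineer would, in place of code of your own. Each camera call takes 0.05 s, during which the arm holds its last target.

## Working session

There is one attempt and no reset: what is moved stays moved. The work goes in short steps, Python scripts to look and compute and a tool call to move; the robot and the scene stay as the last step left them, time stands still between calls to the robot, and variables do not carry over. Pictures are saved under pics/ and viewed, and the job is handed in when it is done.

Besides the shell and the picture viewer there is one more tool, called after "Request:" as name(argument=value, ...), one argument or row to a line, values as JSON. jog_arm: Moves the arm, as the interface text tells. Its arguments: {"type":"object","properties":{"motion":{"type":"array"},"squeeze":{"type":"number"}},"required":["motion"]}

```bash
ls; mkdir -p pics; python3 - <<'E'
from station import bot, viewer
import cv2
s=bot.observe();print({k:s[k] for k in ('time','eef_pos','orientation','width','ft_force')})
for n in ('scene','side','wrist'):
    i=viewer.camera_info(n);print(n,i)
    cv2.imwrite(f'pics/{n}0.png',viewer.camera(n)[:,:,::-1])
E
```

```text
pics
{'time': 0.0, 'eef_pos': array([184.5311295 , 596.79735251, 230.72270076]), 'orientation': array([-4.69168184e-01, -3.10627412e+00,  1.76889387e-03]), 'width': 85.63025335392767, 'ft_force': array([ 0.41311946, -0.65425089, -0.5206579 ])}
scene {'fov_y': 47.037867902988694, 'cx': 328.34079676328093, 'cy': 236.42679972959235, 'k1': -0.1315342774146026, 'origin': array([-125.69156369, -787.77437217,  676.75818564]), 'rotation': array([-1.95864829,  0.76802752, -0.44981473])}
side {'fov_y': 54.48889694512479, 'cx': 325.66120025701156, 'cy': 240.54616561897794, 'k1': 0.04023834909653084, 'origin': array([  74.15136187, -791.22608434,  673.84274585]), 'rotation': array([-2.04509254,  0.57702251, -0.35477146])}
wrist {'fov_y': 69.48413403152415, 'cx': 322.5659724338083, 'cy': 237.7950207154169, 'k1': 0.007051304127576585, 'mount': array([[-4.78069764e-04, -9.60279243e-01, -2.79040403e-01,
         7.00267247e+01],
       [ 9.99999165e-01, -7.94060409e-04,  1.01938773e-03,
         5.62113488e-01],
       [-1.20047182e-03, -2.79039683e-01,  9.60278821e-01,
        -1.41944891e+02],
       [ 0.00000000e+00,  0.00000000e+00,  0.00000000e+00,
         1.00000000e+00]])}
```

View pics/scene0.png

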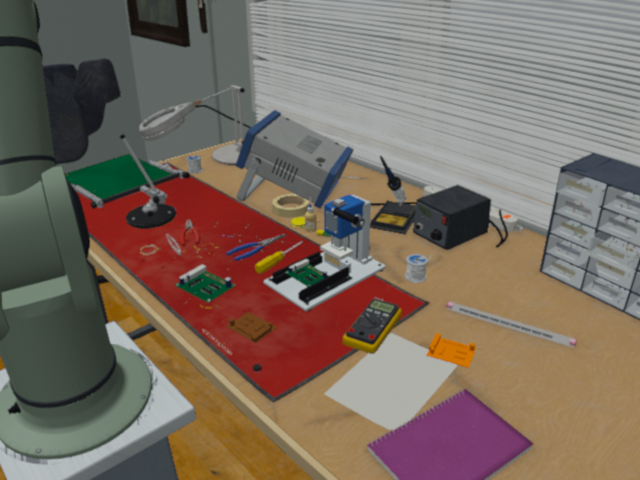

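View pics/side0.png

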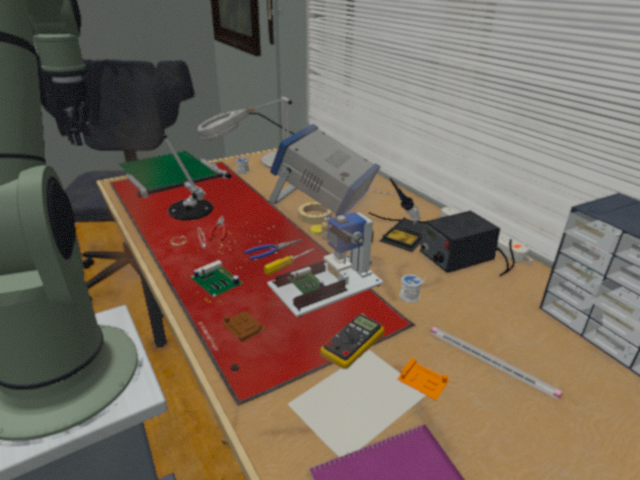

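View pics/wrist0.png

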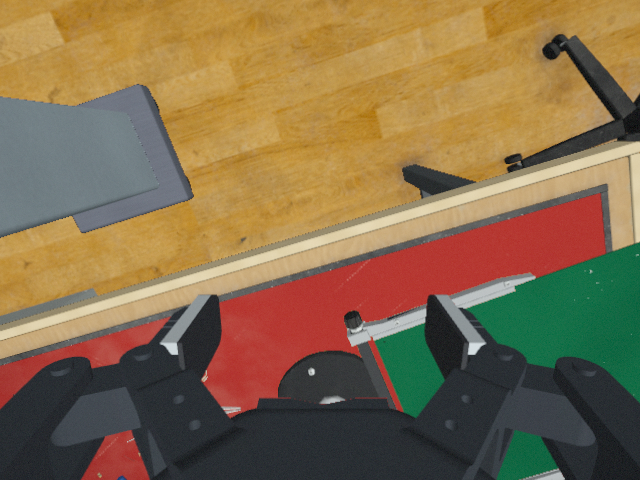

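Candidates for the board are: green on the jig rails, scene (306,275); a larger green one on the mat (203,283); brown (250,327); orange (452,349). The one on the rails fits, because it is green, the smaller of the two, and on the jig. I'll confirm it in an enlarged crop.

```bash
cat > h.py <<'E'
import numpy as np, cv2
from scipy.spatial.transform import Rotation as R
from station import bot, viewer
def cam(n,s=None):
    i=viewer.camera_info(n); f=240/np.tan(np.radians(i['fov_y']/2))
    if n=='wrist':
        s=s or bot.observe(); Rt=R.from_rotvec(s['orientation']).as_matrix(); M=i['mount']
        return f,i['cx'],i['cy'],i['k1'],Rt@M[:3,3]+s['eef_pos'],Rt@M[:3,:3]
    return f,i['cx'],i['cy'],i['k1'],i['origin'],R.from_rotvec(i['rotation']).as_matrix()
def ray(c,u,v):
    f,cx,cy,k,o,Rm=c; D=np.array([[f,0,cx],[0,f,cy],[0,0,1.]])
    p=cv2.undistortPoints(np.array([[[u,v]]],float),D,np.array([k,0,0,0.]))[0,0]
    return o,Rm@np.array([p[0],p[1],1])
def onz(c,u,v,z):
    o,d=ray(c,u,v); return o+d*(z-o[2])/d[2]
def proj(c,P):
    f,cx,cy,k,o,Rm=c; p=Rm.T@(np.array(P,float)-o); x=p[:2]/p[2]; x=x*(1+k*(x@x)); return x*f+[cx,cy]
E
python3 - <<'E'
import cv2
a=cv2.imread('pics/scene0.png');cv2.imwrite('pics/sc_crop.png',cv2.resize(a[180:330,240:440],None,fx=4,fy=4,interpolation=cv2.INTER_CUBIC))
a=cv2.imread('pics/side0.png');cv2.imwrite('pics/sd_crop.png',cv2.resize(a[200:330,240:420],None,fx=4.4,fy=4.4,interpolation=cv2.INTER_CUBIC))
E
```

```text
(no output)
```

View pics/sc_crop.png

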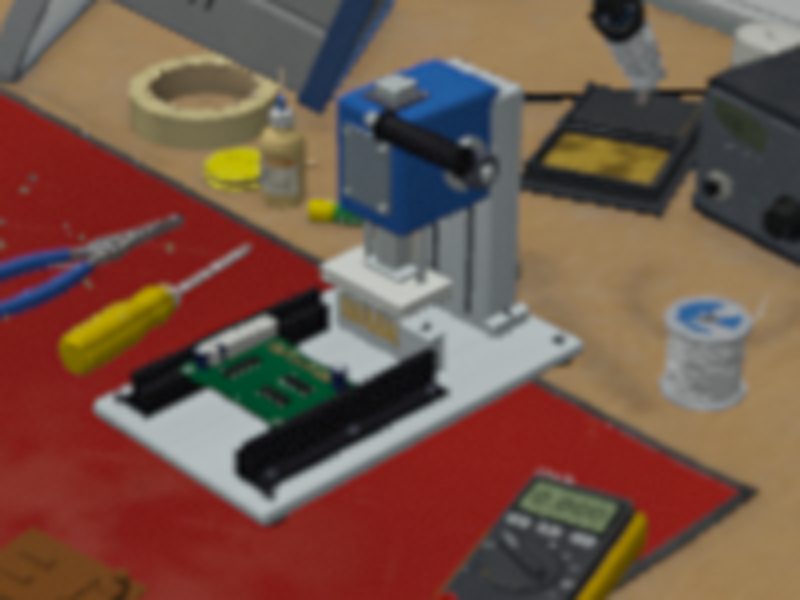

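View pics/sd_crop.png

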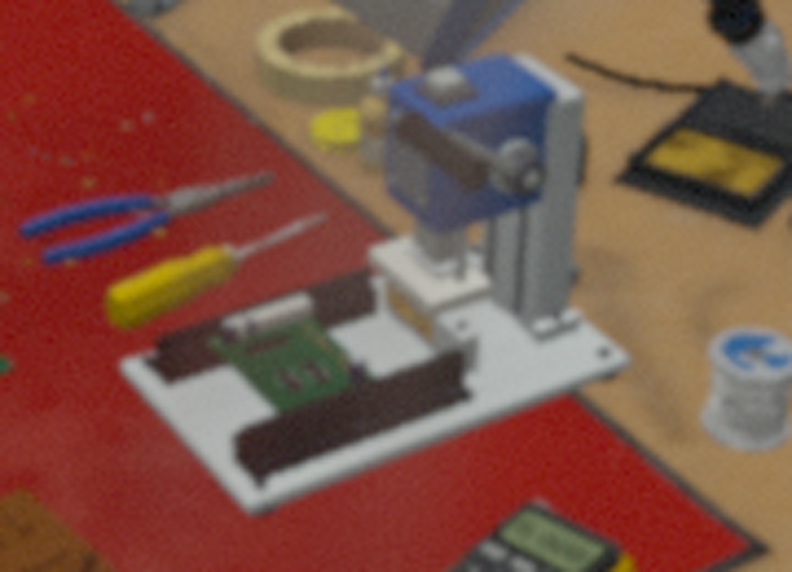

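The crops show the green board on the jig rails, with its gold pads facing the stop. The white jig base has corners at crop px (97,405), (268,513) and (580,340). The grip runs from (380,125) to (480,165).

```bash
python3 - <<'E'
from h import *
J={'FL':(-106,72),'FR':(-106,-72),'BR':(138,-72)}
for n,s,off,pts in (('scene',4,(240,180),{'FL':(97,405),'FR':(268,514),'BR':(580,340)}),('side',4.4,(240,200),{'FL':(122,364),'FR':(255,503),'BR':(628,354)})):
    c=cam(n); A=[];B=[]
    for k,(u,v) in pts.items():
        P=onz(c,off[0]+u/s,off[1]+v/s,12);A.append(J[k]);B.append(P[:2]);print(n,k,P.round(1))
    A=np.array(A,float);B=np.array(B);a=A-A.mean(0);b=B-B.mean(0)
    th=np.arctan2((a[:,0]*b[:,1]-a[:,1]*b[:,0]).sum(),(a*b).sum())
    r=np.array([[np.cos(th),-np.sin(th)],[np.sin(th),np.cos(th)]]);t=B.mean(0)-r@A.mean(0)
    print(np.degrees(th),t,(A@r.T+t-B).round(1).tolist())
E
```

```text
scene FL [453.5  50.7  12. ]
scene FR [456.6 -89.1  12. ]
scene BR [697. -84.  12.]
1.411083240113253 [559.77732478 -16.22152578] [[-1.5, 2.5], [-1.0, -1.7], [2.5, -0.8]]
side FL [453.5  51.5  12. ]
side FR [458.4 -88.7  12. ]
side BR [698.7 -82.8  12. ]
1.7140999130978836 [560.78772847 -15.26966981] [[-0.8, 2.1], [-1.4, -1.7], [2.2, -0.4]]
```

The jig is at about (560,-16) with yaw 1.5°. I'll move above it, with fingers shut and jaws along y, for a wrist view.

Request:
jog_arm(
  motion=[
    [-1,[3.2,-4,1.3],[0,0,2.3]],
    [-1,[3.2,-4,1.3],[0,0,2.3]],
    [-1,[3.2,-4,1.3],[0,0,2.3]],
    [-1,[3.2,-4,1.3],[0,0,2.3]],
    [-1,[3.2,-4,1.3],[0,0,2.3]],
    [-1,[3.2,-4,1.3],[0,0,2.3]],
    [-1,[3.2,-4,1.3],[0,0,2.3]],
    [-1,[3.2,-4,1.3],[0,0,2.3]],
  ],
  squeeze=30,
)

```text
time: 1.15
eef_pos: [441.4, 275.6, 335.7]
orientation: [0.036, -3.141, -0.0]
ft_force: [0.4, 1.1, -0.2]
width: -0.1
```

Request:
jog_arm(
  motion=[
    [-1,[0,-5,0],[0,0,0]],
    [-1,[0,-5,0],[0,0,0]],
    [-1,[0,-5,0],[0,0,0]],
    [-1,[0,-5,0],[0,0,0]],
    [-1,[0,-5,0],[0,0,0]],
    [-1,[0,-5,0],[0,0,0]],
    [-1,[0,0,0],[0,0,0]],
    [-1,[0,0,0],[0,0,0]],
  ],
)

```text
time: 2.15
eef_pos: [440.6, -22.5, 335.2]
orientation: [0.033, -3.141, -0.0]
ft_force: [-0.1, 0.7, -0.4]
width: -0.0
```

```bash
python3 - <<'E'
from h import *
s=bot.observe();a=viewer.camera('wrist')[:,:,::-1]
print(s['time'],s['eef_pos'],R.from_rotvec(s['orientation']).as_matrix().round(3).tolist(),s['width'])
np.savez('w1.npz',p=s['eef_pos'],o=s['orientation']);cv2.imwrite('pics/w1.png',a)
E
```

```text
2.15 [440.56002295 -22.53871819 335.23367836] [[-1.0, -0.021, -0.0], [-0.021, 1.0, 0.0], [0.0, 0.0, -1.0]] -0.04967297475600619
```

View pics/w1.png

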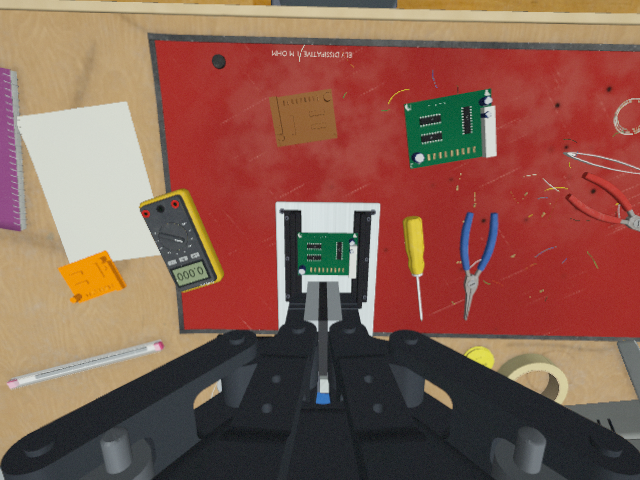

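The wrist view shows the jig base front corners near (276,203) and (379,204). The board's front edge is at row ~233 and the stop is hidden behind the fingers. I'll enlarge it to measure.

```bash
python3 - <<'E'
import cv2
a=cv2.imread('pics/w1.png');cv2.imwrite('pics/w1c.png',cv2.resize(a[190:340,260:400],None,fx=4,fy=4,interpolation=cv2.INTER_CUBIC))
E
```

```text
(no output)
```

View pics/w1c.png

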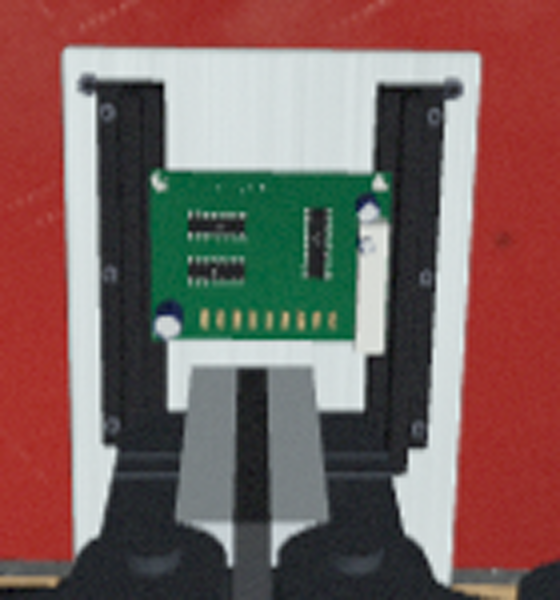

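```bash
python3 - <<'E'
from h import *
w=np.load('w1.npz');c=cam('wrist',{'eef_pos':w['p'],'orientation':w['o']})
f=lambda u,v,z:onz(c,260+u/4,190+v/4,z).round(1)
for n,u,v,z in (('FR',63,48,12),('FL',480,53,12),('Redge',77,540,12),('Ledge',447,540,12),('railFR in',164,84,30),('railFL in',380,86,30),('bFR',152,172,32),('bFL',388,174,32),('bBR',152,339,32),('bBL',354,340,32)):print(n,f(u,v,z))
E
```

```text
FR [456.6 -85.1  12. ]
FL [455.4  56.7  12. ]
Redge [644.3 -82.9  12. ]
Ledge [641.5  56.7  12. ]
railFR in [464.6 -49.7  30. ]
railFL in [463.8  21.4  30. ]
bFR [494.1 -53.5  32. ]
bFL [493.2  25.3  32. ]
bBR [554.  -53.4  32. ]
bBL [553.   16.4  32. ]
```

```bash
python3 - <<'E'
from h import *
c=cam('scene');d=cam('side');y=np.radians(.8)
for q in (0,.075,.15):
    j=np.array([81+100*np.sin(q-1.05),-77,0]);z=130+100*np.cos(q-1.05)
    for e in (29,-29):
        jx,jy=j[0],j[1]+e
        P=[561.5+jx*np.cos(y)-jy*np.sin(y),-14+jx*np.sin(y)+jy*np.cos(y),z]
        print(q,e,np.round(P,1),((proj(c,P)-[240,180])*4).round(1),((proj(d,P)-[240,200])*4.4).round(1))
E
```

```text
0 29 [556.4 -62.1 179.8] [375.4 140.2] [399.8 138.9]
0 -29 [ 557.2 -120.1  179.8] [458.  178.5] [468.  191.1]
0.075 29 [560.4 -62.  186.1] [381.  126.5] [406.9 125.5]
0.075 -29 [ 561.2 -120.   186.1] [463.9 164.3] [475.5 177.2]
0.15 29 [564.8 -62.  192.2] [387.4 113. ] [414.8 112.4]
0.15 -29 [ 565.6 -120.   192.2] [470.5 150.4] [483.8 163.6]
```

Request:
jog_arm(
  motion=[
    [-1,[1.4,-3.4,0],[0,0,0]],
    [-1,[1.6,-3.4,-2.5],[0,0,0]],
    [-1,[1.6,0,-5],[0,0,0]],
    [-1,[1.2,0,-5],[0,0,0]],
    [-1,[1.2,0,-5],[0,0,0]],
    [-1,[1,0,0],[0,0,0]],
    [-1,[0,0,0],[0,0,0]],
    [-1,[0,0,0],[0,0,0]],
  ],
)

```text
time: 3.2
eef_pos: [521.2, -90.8, 162.2]
orientation: [-0.034, 3.139, 0.0]
ft_force: [-0.8, 0.5, 0.4]
width: -0.0
```

```bash
python3 - <<'E'
from h import *
cv2.imwrite('pics/s2.png',cv2.resize(viewer.camera('scene')[130:330,240:480,::-1],None,fx=3,fy=3))
E
```

```text
(no output)
```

View pics/s2.png

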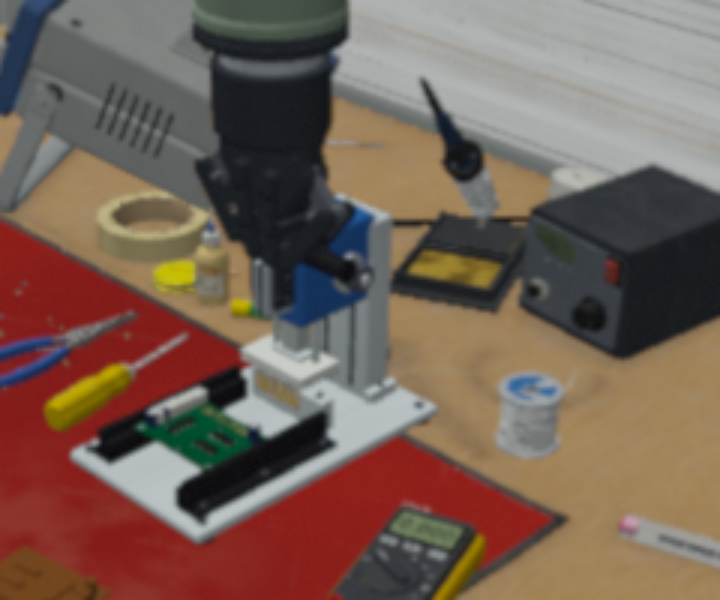

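The fingers (tip at about (285,305)) are in front of the grip, which is visible at (330,260). Now I'll push along the arc.

Request:
jog_arm(
  motion=[
    [-1,[1,0,0],[0,0,0]],
    [-1,[1,0,0],[0,0,0]],
    [-1,[0.5,0,0.3],[0,0,0]],
    [-1,[0.7,0,0.8],[0,0,0]],
    [-1,[0.8,0,0.8],[0,0,0]],
    [-1,[1,0,0.7],[0,0,0]],
    [-1,[1,0,0.7],[0,0,0]],
    [-1,[1.1,0,0.5],[0,0,0]],
  ],
)

```text
time: 4.25
eef_pos: [591.8, -91.0, 198.7]
orientation: [0.033, -3.14, -0.0]
ft_force: [-6.2, 0.0, 3.5]
width: 0.2
```

Request:
jog_arm(
  motion=[
    [-1,[1.2,0,0.4],[0,0,0]],
    [-1,[1.2,0,0.2],[0,0,0]],
    [-1,[1.2,0,0],[0,0,0]],
    [-1,[1,0,-0.1],[0,0,0]],
    [-1,[0.9,0,-0.2],[0,0,0]],
    [-1,[0.6,0,-0.2],[0,0,0]],
    [-1,[0.5,0,-0.2],[0,0,0]],
    [-1,[0,0,0],[0,0,0]],
  ],
)

```text
time: 5.25
eef_pos: [657.8, -90.8, 197.0]
orientation: [-0.034, 3.141, -0.0]
ft_force: [1.0, -0.0, -1.2]
width: -0.1
```

```bash
python3 - <<'E'
from h import *
cv2.imwrite('pics/s3.png',cv2.resize(viewer.camera('scene')[130:330,240:480,::-1],None,fx=3,fy=3))
E
```

```text
(no output)
```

View pics/s3.png

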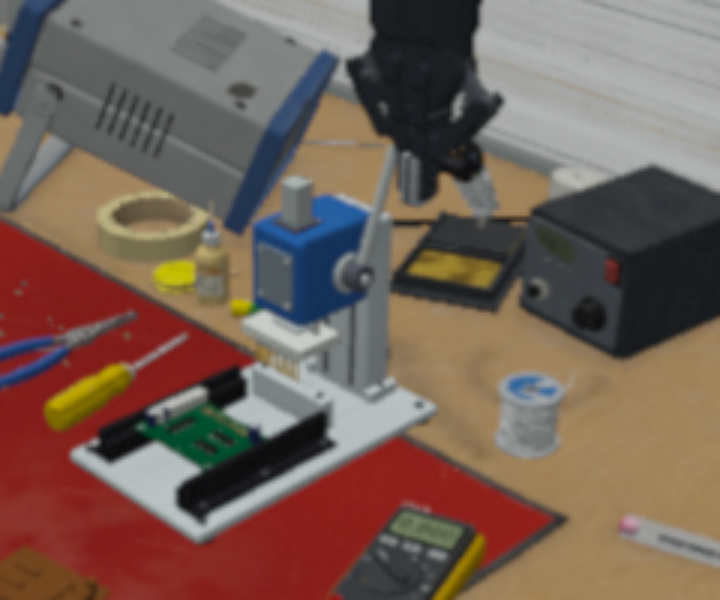

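The head is up and the lever has swung back. I'll nudge further to reach the stop.

Request:
jog_arm(
  motion=[
    [-1,[0.3,0,-0.1],[0,0,0]],
    [-1,[0.2,0,0],[0,0,0]],
    [-1,[0.2,0,0],[0,0,0]],
    [-1,[0,0,0],[0,0,0]],
  ],
)

```text
time: 5.8
eef_pos: [663.0, -90.9, 195.8]
orientation: [0.033, -3.138, -0.001]
ft_force: [-12.3, 0.8, 3.0]
width: -0.0
```

The force of -12 N shows the lever is at its back stop. I'll retreat and go in front of the board.

Request:
jog_arm(
  motion=[
    [-1,[-1.1,0,0],[0,0,0]],
    [-1,[-3,0,1],[0,0,0]],
    [-1,[-4,1.6,1],[0,0,0]],
    [-1,[-5,3,0],[0,0,0]],
    [-1,[-4,3,0],[0,0,0]],
    [-1,[-2,0,-4],[0,0,0]],
    [-1,[0,0,-4],[0,0,0]],
    [-1,[0,0,0],[0,0,0]],
  ],
)

```text
time: 6.8
eef_pos: [472.4, -15.0, 135.2]
orientation: [0.034, -3.139, 0.001]
ft_force: [-0.6, -0.4, 0.7]
width: 0.0
```

```bash
python3 - <<'E'
from h import *
s=bot.observe();a=viewer.camera('wrist')[:,:,::-1];print(s['eef_pos'])
np.savez('w2.npz',p=s['eef_pos'],o=s['orientation']);cv2.imwrite('pics/w2.png',a)
cv2.imwrite('pics/s4.png',cv2.resize(viewer.camera('scene')[130:330,240:480,::-1],None,fx=3,fy=3))
E
```

```text
[472.42792506 -14.95370865 135.15857667]
```

View pics/w2.png

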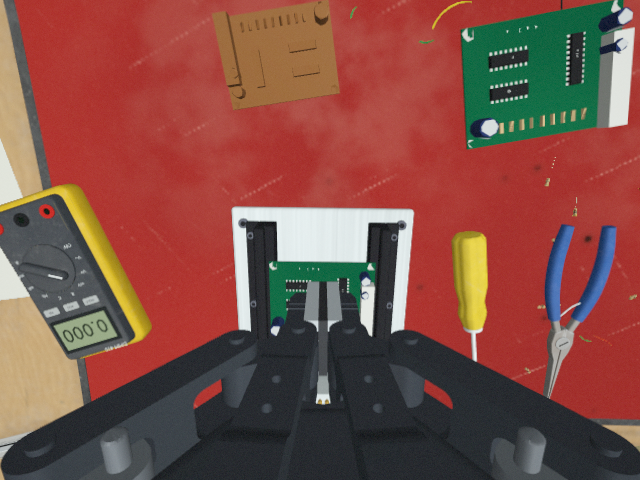

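View pics/s4.png

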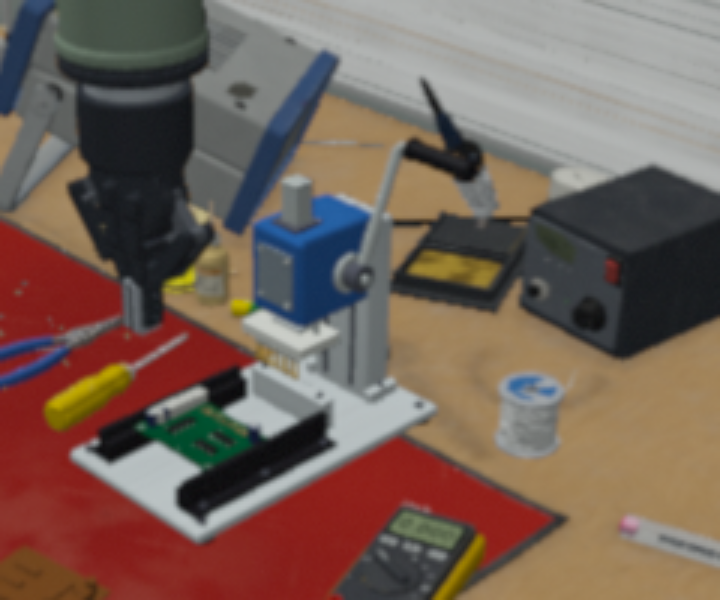

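The lever stays up and the pins are raised. In the wrist view the board's front edge is at row ~262 (x 270–375) and the base corners are at (232,207) and (413,209).

```bash
python3 - <<'E'
from h import *
w=np.load('w2.npz');c=cam('wrist',{'eef_pos':w['p'],'orientation':w['o']})
for u,v,z in ((232,207.5,12),(413.5,209,12),(270,262,32),(376,262,32)):print(onz(c,u,v,z).round(1))
E
python3 - <<'E'
import cv2
a=cv2.imread('pics/w2.png');cv2.imwrite('pics/w2c.png',cv2.resize(a[195:345,225:425],None,fx=4,fy=4,interpolation=cv2.INTER_CUBIC))
E
```

```text
[456.3 -85.3  12. ]
[454.5  56.   12. ]
[493.3 -53.6  32. ]
[491.7  26.2  32. ]
```

View pics/w2c.png

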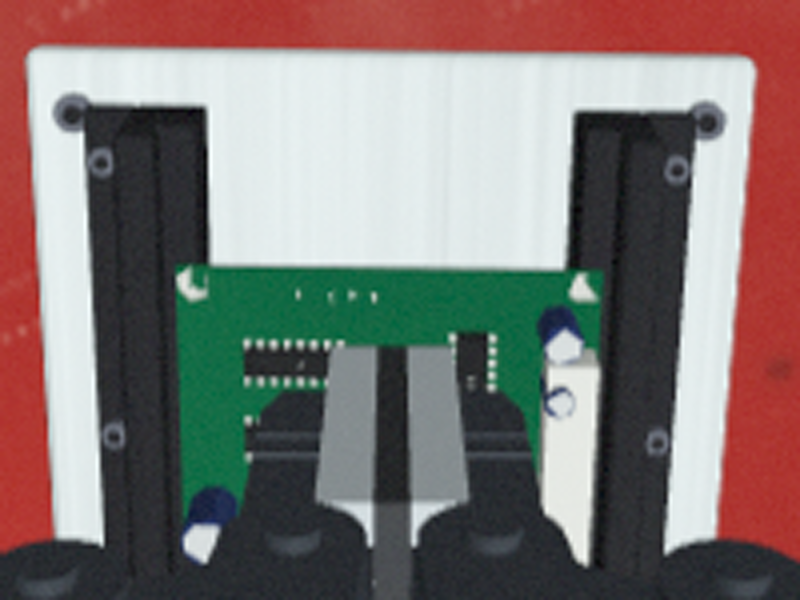

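Request:
jog_arm(
  motion=[
    [-1,[-0.3,0,-4],[0,0,0]],
    [-1,[0,0,-4],[0,0,0]],
    [-1,[0,0,-2],[0,0,0]],
    [-1,[0,0,-1],[0,0,0]],
    [-1,[0,0,-0.3],[0,0,0]],
    [-1,[0,0,0],[0,0,0]],
  ],
)

```text
time: 7.65
eef_pos: [471.2, -14.9, 24.1]
orientation: [-0.033, 3.14, 0.0]
ft_force: [-0.2, 0.1, -0.3]
width: -0.2
```

```bash
python3 - <<'E'
from h import *
s=bot.observe();a=viewer.camera('wrist')[:,:,::-1];print(s['eef_pos'],s['ft_force'])
np.savez('w3.npz',p=s['eef_pos'],o=s['orientation']);cv2.imwrite('pics/w3.png',a)
cv2.imwrite('pics/s5.png',cv2.resize(viewer.camera('scene')[180:330,240:440,::-1],None,fx=4,fy=4))
E
```

```text
[471.22075101 -14.87727512  24.12405091] [-0.17666768  0.11979483 -0.28405181]
```

View pics/w3.png

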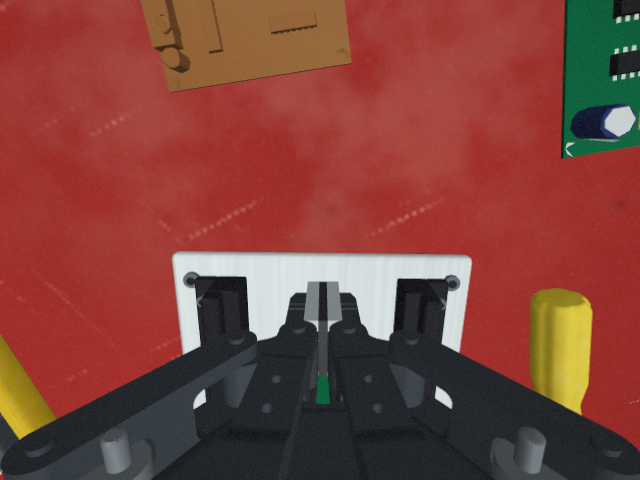

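View pics/s5.png

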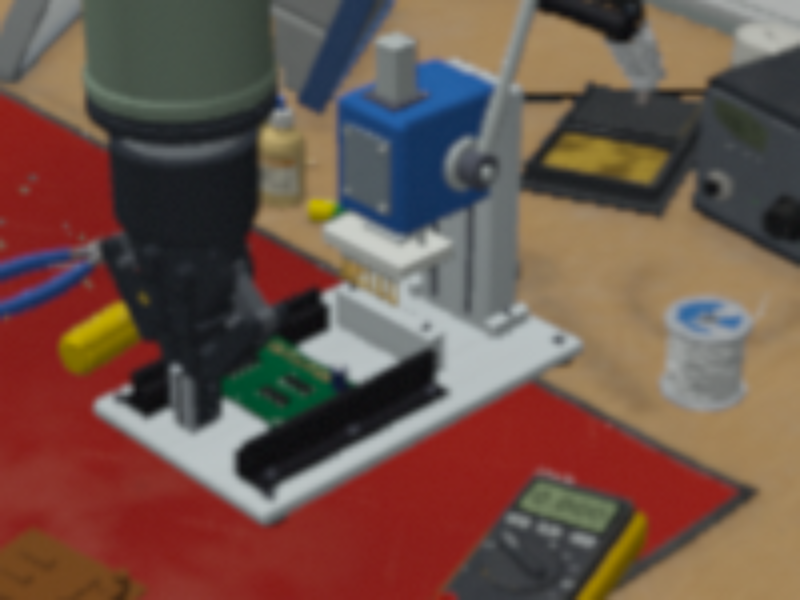

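Request:
jog_arm(
  motion=[
    [-1,[0.4,0,-0.2],[0,0,0]],
    [-1,[0.3,0,0],[0,0,0]],
    [-1,[0.3,0,0],[0,0,0]],
    [-1,[0.3,0,0],[0,0,0]],
    [-1,[0.4,0,0],[0,0,0]],
    [-1,[0.5,0,0],[0,0,0]],
    [-1,[0.5,0,0],[0,0,0]],
    [-1,[0.5,0,0],[0,0,0]],
  ],
)

```text
time: 8.75
eef_pos: [503.0, -14.9, 21.3]
orientation: [-0.033, 3.141, -0.0]
ft_force: [-0.7, 0.0, -0.0]
width: 0.0
```

Request:
jog_arm(
  motion=[
    [-1,[0.5,0,0],[0,0,0]],
    [-1,[0.5,0,0],[0,0,0]],
    [-1,[0.5,0,0],[0,0,0]],
    [-1,[0.3,0,0],[0,0,0]],
    [-1,[0,0,0],[0,0,0]],
  ],
)

```text
time: 9.38
eef_pos: [520.8, -14.9, 21.3]
orientation: [-0.033, 3.141, -0.0]
ft_force: [1.1, 0.7, 0.1]
width: -0.2
```

```bash
python3 - <<'E'
from h import *
s=bot.observe();print(s['eef_pos'],s['ft_force'])
cv2.imwrite('pics/s6.png',cv2.resize(viewer.camera('scene')[210:310,250:400,::-1],None,fx=5.3,fy=5.3,interpolation=cv2.INTER_CUBIC))
E
```

```text
[520.80094556 -14.9018237   21.27516709] [1.10370772 0.67360194 0.07875951]
```

View pics/s6.png

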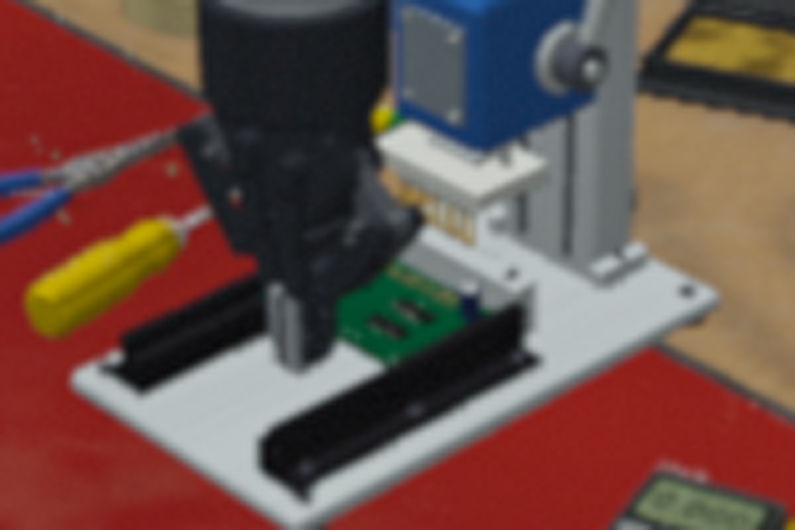

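The board is moving with the fingers, with its far edge about (430,270), near the stop. I'll take finer steps.

Request:
jog_arm(
  motion=[
    [-1,[0.2,0,0],[0,0,0]],
    [-1,[0.2,0,0],[0,0,0]],
    [-1,[0.2,0,0],[0,0,0]],
    [-1,[0.1,0,0],[0,0,0]],
    [-1,[0,0,0],[0,0,0]],
  ],
)

```text
time: 10.05
eef_pos: [527.7, -14.9, 21.3]
orientation: [-0.033, 3.141, -0.0]
ft_force: [0.3, 0.2, -0.1]
width: -0.2
```

Request:
jog_arm(
  motion=[
    [-1,[0.1,0,0],[0,0,0]],
    [-1,[0.1,0,0],[0,0,0]],
    [-1,[0,0,0],[0,0,0]],
  ],
)

```text
time: 10.42
eef_pos: [529.7, -14.9, 21.3]
orientation: [-0.033, 3.141, -0.0]
ft_force: [-0.2, 0.2, -0.1]
width: -0.1
```

Request:
jog_arm(
  motion=[
    [-1,[0.1,0,0],[0,0,0]],
    [-1,[0,0,0],[0,0,0]],
  ],
)

```text
time: 10.68
eef_pos: [530.7, -14.9, 21.3]
orientation: [-0.034, 3.141, -0.0]
ft_force: [-0.2, -0.5, 0.5]
width: -0.3
```

Request:
jog_arm(
  motion=[
    [-1,[0.1,0,0],[0,0,0]],
    [-1,[0,0,0],[0,0,0]],
  ],
)

```text
time: 10.92
eef_pos: [531.6, -14.9, 21.3]
orientation: [0.034, -3.141, -0.0]
ft_force: [-0.1, 0.3, -0.2]
width: 0.1
```

Request:
jog_arm(
  motion=[
    [-1,[0.1,0,0],[0,0,0]],
    [-1,[0,0,0],[0,0,0]],
  ],
)

```text
time: 11.18
eef_pos: [532.0, -14.8, 21.2]
orientation: [0.034, -3.14, -0.0]
ft_force: [-4.5, 1.8, 3.7]
width: 0.2
```

Request:
jog_arm(
  motion=[
    [-1,[0.1,0,0],[0,0,0]],
    [-1,[0,0,0],[0,0,0]],
  ],
)

```text
time: 11.42
eef_pos: [532.2, -14.8, 21.0]
orientation: [0.034, -3.139, -0.0]
ft_force: [-8.4, 0.9, 5.8]
width: -0.1
```

```bash
python3 - <<'E'
from h import *
s=bot.observe();print(s['eef_pos'],s['ft_force'])
cv2.imwrite('pics/s7.png',cv2.resize(viewer.camera('scene')[230:290,300:380,::-1],None,fx=9,fy=9,interpolation=cv2.INTER_CUBIC))
E
```

```text
[532.17830817 -14.75924084  21.04226285] [-8.37127351  0.86847095  5.78124772]
```

View pics/s7.png

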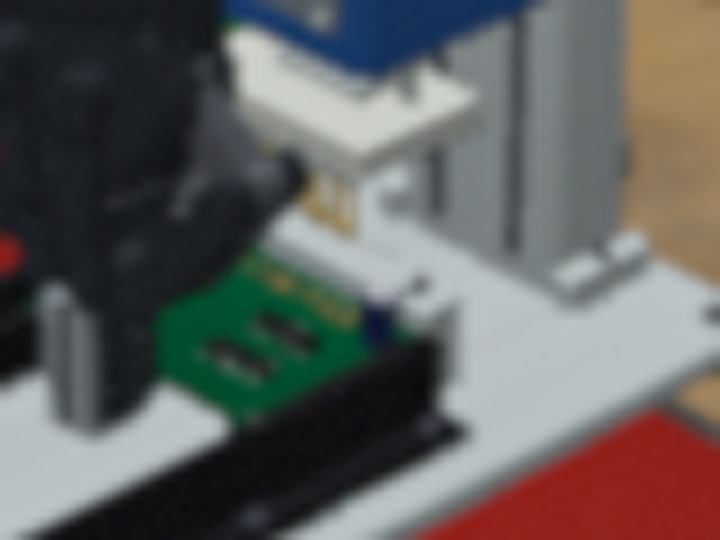

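Contact force rose to 8 N at x≈532, as predicted for home, and the board edge meets the stop in the picture. I'll back off, rise, and check.

Request:
jog_arm(
  motion=[
    [-1,[-0.5,0,0],[0,0,0]],
    [-1,[-1.5,0,0],[0,0,0]],
    [-1,[-2,0,3],[0,0,0]],
    [-1,[-2,0,5],[0,0,0]],
    [-1,[-2,0,5],[0,0,0]],
    [-1,[0,0,5],[0,0,0]],
    [-1,[0,0,5],[0,0,0]],
    [-1,[0,0,0],[0,0,0]],
  ],
)

```text
time: 12.48
eef_pos: [455.3, -14.8, 254.5]
orientation: [-0.033, 3.135, 0.002]
ft_force: [-0.8, -1.2, -0.4]
width: -0.2
```

```bash
python3 - <<'E'
from h import *
s=bot.observe();print(s['eef_pos'],s['ft_force'])
w=viewer.camera('wrist');cv2.imwrite('pics/w8.png',cv2.resize(w[150:350,220:440,::-1],None,fx=3,fy=3,interpolation=cv2.INTER_CUBIC));np.savez('w8.npz',p=s['eef_pos'],o=s['orientation'])
a=viewer.camera('scene');cv2.imwrite('pics/s8.png',cv2.resize(a[130:290,280:440,::-1],None,fx=3.7,fy=3.7,interpolation=cv2.INTER_CUBIC))
c=cam('scene')
for p in ((372,214),(410,215),(395,232)):print(onz(c,*p,0).round())
E
```

```text
[455.26511672 -14.82579059 254.51323269] [-0.82913027 -1.23578984 -0.40186435]
[884. 133.   0.]
[957.  58.   0.]
[852.  20.   0.]
```

View pics/s8.png

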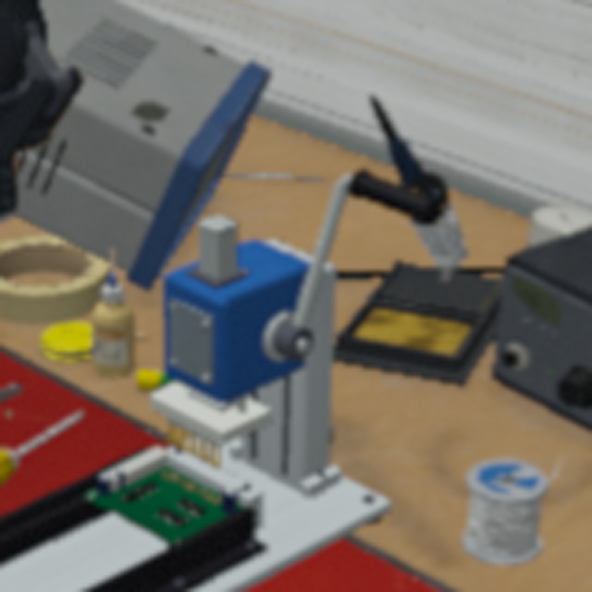

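View pics/w8.png

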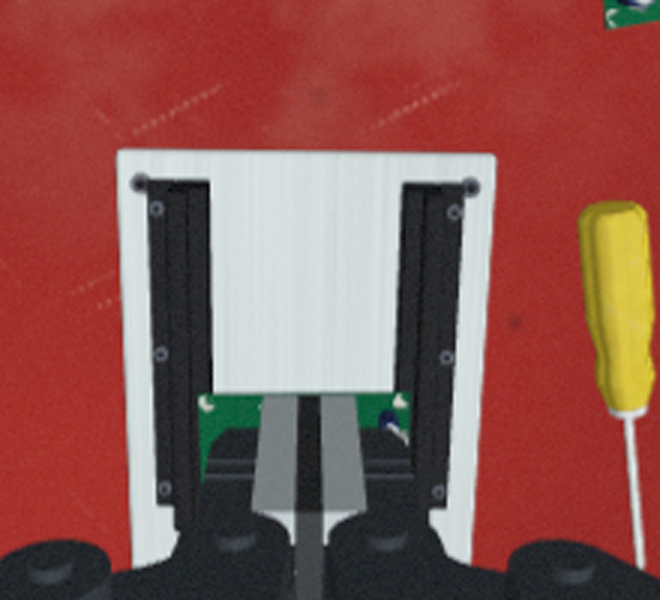

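```bash
python3 - <<'E'
from h import *
w=np.load('w8.npz');c=cam('wrist',{'eef_pos':w['p'],'orientation':w['o']})
a=cv2.imread('pics/w8.png')
f=lambda u,v,z:onz(c,220+u/3,150+v/3,z).round(1)
print(f(118,151,12),f(496,155,12),f(213,181,30),f(402,184,30))
for u in (225,245,385,400):
    g=a[350:430,u].astype(int); print(u,350+np.argmax((g[:,1]-g[:,2]>35)&(g[:,2]<110)),end=' ')
print(f(245,393,32),f(385,393,32))
E
```

```text
[456.5 -84.8  12. ] [455.2  56.6  12. ] [463.4 -47.8  30. ] [463.1  20.2  30. ]
225 395 245 395 385 393 400 391 [544.8 -35.9  32. ] [543.8  17.3  32. ]
```

The board's front edge is 88.5 mm behind the base front, against 89 expected, so it is home. I'll go over and behind the grip.

Request:
jog_arm(
  motion=[
    [-1,[2,-2,2],[0,0,0]],
    [-1,[4.5,-3,1],[0,0,0]],
    [-1,[5,-2.6,0],[0,0,0]],
    [-1,[5,0,0],[0,0,0]],
    [-1,[5,0,0],[0,0,0]],
    [-1,[4.6,0,0],[0,0,0]],
    [-1,[0,0,-3],[0,0,0]],
    [-1,[0,0,0],[0,0,0]],
  ],
)

```text
time: 13.58
eef_pos: [713.2, -90.9, 247.1]
orientation: [0.033, -3.135, -0.0]
ft_force: [-0.8, 0.1, 0.8]
width: -0.0
```

Request:
jog_arm(
  motion=[
    [-1,[0,0,-3],[0,0,0]],
    [-1,[0,0,-2.4],[0,0,0]],
    [-1,[0,0,0],[0,0,0]],
  ],
)

```text
time: 13.95
eef_pos: [713.6, -90.8, 196.3]
orientation: [0.033, -3.139, -0.0]
ft_force: [0.2, 0.1, 1.6]
width: 0.1
```

```bash
python3 - <<'E'
from h import *
s=bot.observe();print(s['eef_pos'],s['ft_force'])
a=viewer.camera('scene');cv2.imwrite('pics/s9.png',cv2.resize(a[130:290,280:440,::-1],None,fx=3.7,fy=3.7,interpolation=cv2.INTER_CUBIC))
E
```

```text
[713.61647933 -90.81799911 196.3044833 ] [0.23906316 0.0619011  1.59647564]
```

View pics/s9.png

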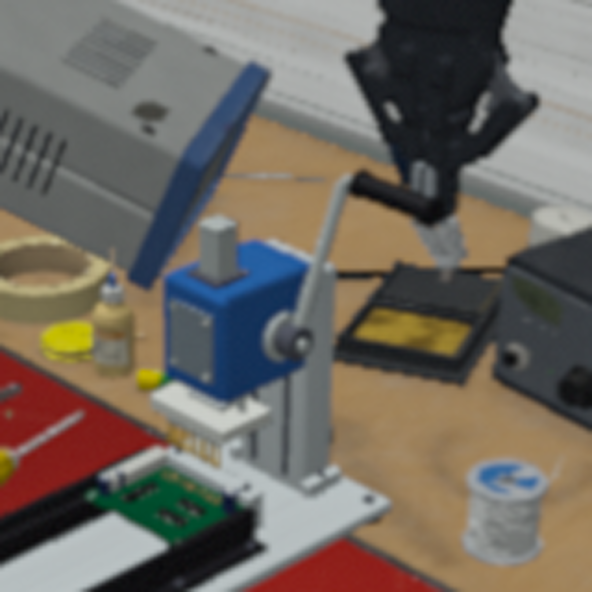

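The finger is behind the grip bar at (440,200). I'll push it forward slowly along the arc.

Request:
jog_arm(
  motion=[
    [-1,[-0.5,0,0],[0,0,0]],
    [-1,[-0.5,0,0],[0,0,0]],
    [-1,[-0.5,0,0.1],[0,0,0]],
    [-1,[-0.7,0,0.2],[0,0,0]],
    [-1,[-0.8,0,0.2],[0,0,0]],
    [-1,[-1,0,0.2],[0,0,0]],
    [-1,[-1,0,0.1],[0,0,0]],
    [-1,[-1,0,0],[0,0,0]],
  ],
)

```text
time: 15.0
eef_pos: [653.8, -90.9, 205.3]
orientation: [0.034, -3.141, -0.0]
ft_force: [1.7, 0.0, 1.7]
width: 0.1
```

Request:
jog_arm(
  motion=[
    [-1,[-1,0,0],[0,0,0]],
    [-1,[-1,0,-0.2],[0,0,0]],
    [-1,[-1,0,-0.2],[0,0,0]],
    [-1,[-0.9,0,-0.3],[0,0,0]],
    [-1,[-0.9,0,-0.4],[0,0,0]],
    [-1,[-0.9,0,-0.5],[0,0,0]],
    [-1,[0,0,0],[0,0,0]],
  ],
)

```text
time: 15.88
eef_pos: [596.7, -90.8, 188.9]
orientation: [0.033, -3.14, -0.0]
ft_force: [0.5, -0.8, 0.2]
width: 0.2
```

Request:
jog_arm(
  motion=[
    [-1,[-0.3,0,-0.6],[0,0,0]],
    [-1,[-0.4,0,-0.6],[0,0,0]],
    [-1,[-0.4,0,-0.5],[0,0,0]],
    [-1,[-0.3,0,-0.5],[0,0,0]],
    [-1,[-0.3,0,-0.4],[0,0,0]],
    [-1,[-0.3,0,-0.4],[0,0,0]],
    [-1,[0,0,0],[0,0,0]],
  ],
)

```text
time: 16.75
eef_pos: [577.3, -90.9, 159.0]
orientation: [0.033, -3.141, -0.0]
ft_force: [0.3, 0.0, -0.2]
width: 0.2
```

```bash
python3 - <<'E'
from h import *
s=bot.observe();print(s['eef_pos'],s['ft_force'])
a=viewer.camera('scene');cv2.imwrite('pics/s10.png',cv2.resize(a[180:330,240:440,::-1],None,fx=4,fy=4,interpolation=cv2.INTER_CUBIC))
E
```

```text
[577.26585469 -90.86875698 159.01936265] [ 0.33437168  0.03698267 -0.1612825 ]
```

View pics/s10.png

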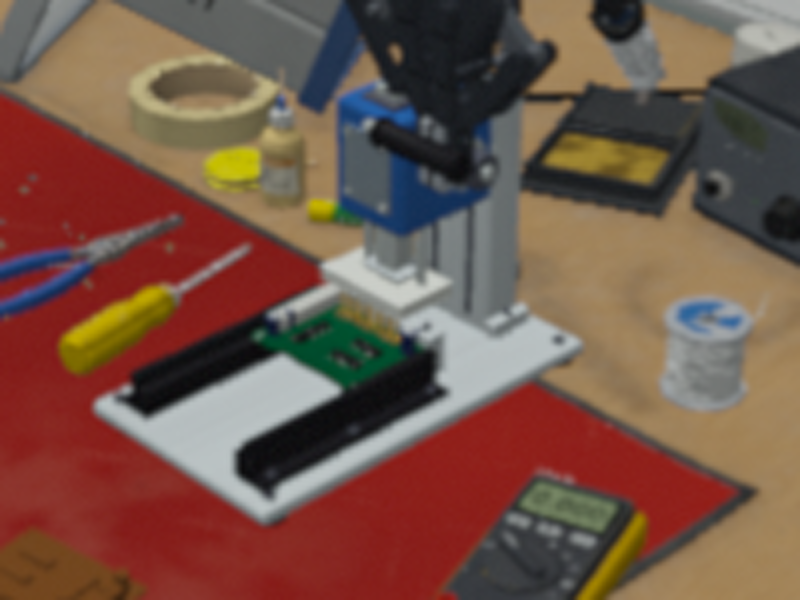

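The lever is nearly down and the pins are on the pads. I'll push on gently to the limit.

Request:
jog_arm(
  motion=[
    [-1,[-0.15,0,-0.25],[0,0,0]],
    [-1,[-0.15,0,-0.2],[0,0,0]],
    [-1,[0,0,0],[0,0,0]],
  ],
)

```text
time: 17.18
eef_pos: [574.6, -90.9, 154.7]
orientation: [-0.033, 3.141, -0.0]
ft_force: [2.7, -0.1, -2.1]
width: 0.3
```

Request:
jog_arm(
  motion=[
    [-1,[-0.2,0,-0.1],[0,0,0]],
    [-1,[0,0,0],[0,0,0]],
  ],
)

```text
time: 17.42
eef_pos: [573.8, -90.8, 153.9]
orientation: [-0.034, 3.139, -0.001]
ft_force: [10.9, 0.4, -6.8]
width: 0.4
```

Request:
jog_arm(
  motion=[
    [-1,[-0.2,0,-0.1],[0,0,0]],
    [-1,[0,0,0],[0,0,0]],
  ],
)

```text
time: 17.68
eef_pos: [573.5, -90.8, 153.6]
orientation: [-0.034, 3.135, -0.001]
ft_force: [20.3, 0.4, -6.8]
width: 0.2
```

The force is 20 N with no further travel, so the lever is at its lower stop. I'll retreat.

Request:
jog_arm(
  motion=[
    [-1,[0.5,0,0],[0,0,0]],
    [-1,[1.3,0,0],[0,0,0]],
    [-1,[0,0,3],[0,0,0]],
    [-1,[0,0,5],[0,0,0]],
    [-1,[0,-1,5],[0,0,0]],
    [-1,[-5,0,3],[0,0,0]],
    [-1,[-6,0,0],[0,0,0]],
    [-1,[-5,3,0],[0,0,0]],
  ],
)

```text
time: 18.68
eef_pos: [426.9, -71.9, 313.0]
orientation: [0.029, -3.141, 0.001]
ft_force: [0.7, 1.2, 0.7]
width: -0.1
```

Request:
jog_arm(
  motion=[
    [-1,[0,5,0],[0,0,0]],
    [-1,[0,0,0],[0,0,0]],
    [-1,[0,0,0],[0,0,0]],
  ],
)

```text
time: 19.05
eef_pos: [428.9, -21.1, 312.9]
orientation: [0.034, -3.141, 0.001]
ft_force: [-0.3, -0.5, -0.6]
width: 0.2
```

```bash
python3 - <<'E'
from h import *
s=bot.observe();print(s['eef_pos'],s['ft_force'])
c=cam('wrist',s);w=viewer.camera('wrist');np.savez('w11.npz',p=s['eef_pos'],o=s['orientation'])
cv2.imwrite('pics/w11.png',w[:,:,::-1])
a=viewer.camera('scene');cv2.imwrite('pics/s11f.png',a[:,:,::-1]);cv2.imwrite('pics/s11.png',cv2.resize(a[180:330,240:440,::-1],None,fx=4,fy=4,interpolation=cv2.INTER_CUBIC))
E
```

```text
[428.90963868 -21.12468669 312.92792402] [-0.29034761 -0.46448809 -0.60621733]
```

View pics/s11.png

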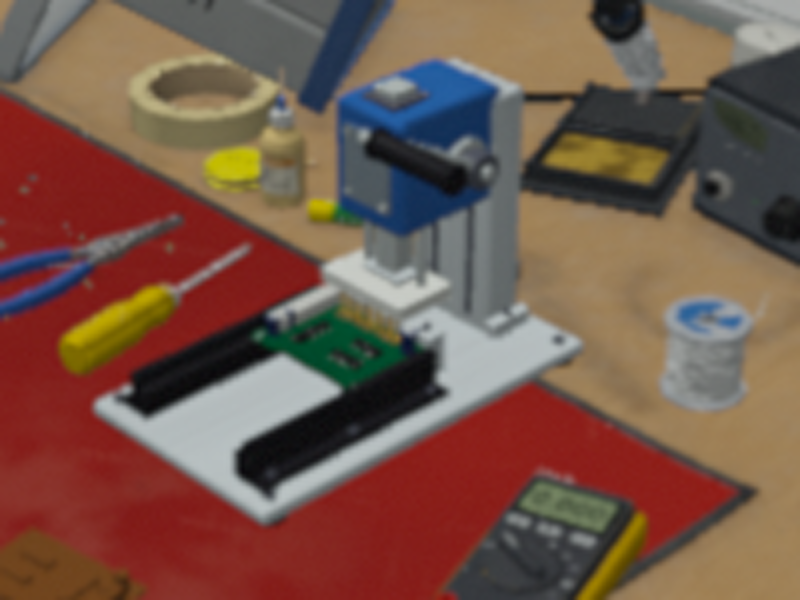

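View pics/w11.png

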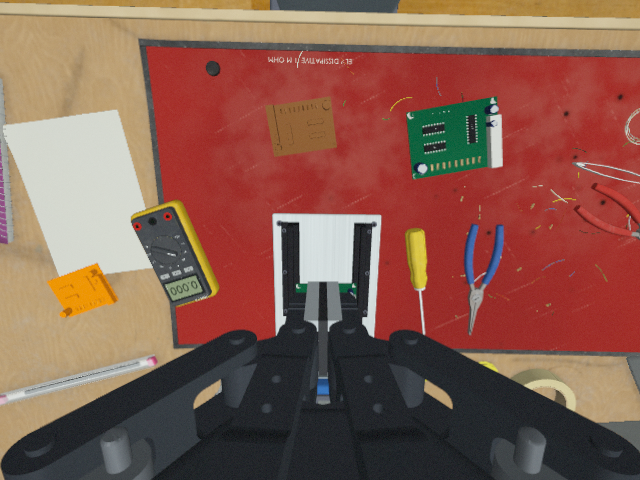

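```bash
python3 - <<'E'
from h import *
w=np.load('w11.npz');c=cam('wrist',{'eef_pos':w['p'],'orientation':w['o']})
a=cv2.imread('pics/w11.png')
for u in (299,302,349,352):
    g=a[260:300,u].astype(int);v=260+np.argmax((g[:,1]-g[:,2]>30)&(g[:,2]<120));print(u,v,onz(c,u,v,32).round(1))
print(onz(c,273.5,214,12).round(1),onz(c,381,215,12).round(1))
x=cv2.imread('pics/scene0.png').astype(int);y=cv2.imread('pics/s11f.png').astype(int)
d=(abs(x-y).max(2)>60).astype(np.uint8)
n,_,st,_=cv2.connectedComponentsWithStats(d)
print([s.tolist() for s in st[1:] if s[4]>8])
E
```

```text
299 283 [544.9 -49.3  32. ]
302 284 [546.2 -45.3  32. ]
349 284 [545.   16.9  32. ]
352 283 [543.4  20.8  32. ]
[456.8 -84.1  12. ] [455.2  56.4  12. ]
[[234, 0, 61, 134, 4519], [40, 40, 14, 12, 120], [256, 117, 37, 46, 676], [42, 166, 24, 18, 267], [31, 180, 10, 9, 32], [0, 185, 9, 3, 21], [79, 193, 23, 50, 503], [47, 197, 29, 34, 621], [20, 202, 29, 37, 299], [331, 207, 28, 15, 96], [332, 216, 24, 12, 62], [87, 237, 20, 41, 456], [289, 251, 56, 36, 853], [15, 274, 55, 31, 909], [100, 283, 7, 16, 66], [0, 285, 3, 21, 30]]
```

The board is still home, at 88–89 mm from the base front. The lever's grip matches the q≈0 projection. The only image changes are at the robot, the lever and the board, so I'm handing in.

```bash
python3 -c "
from station import job_done
print(job_done())"
```

```text
the job is handed in; nothing more can be done
None
```

The board is loaded: it is home against the end stop, the lever is down and the pins are on it. I handed the job in at about 19 s of the 61 s allowed; no verdict is reported.

I pushed the lever up and back until it met its stop at about 12 N. I then slid the small green board along the rails; force readings at rest reached 8 N at the end stop. Finally I pushed the lever forward and down slowly until it met its lower stop at about 20 N, and backed the arm away.

**Last checks:**
- **Board:** its front edge is 88–89 mm behind the base front, against 89 expected. Readings along the edge scatter by about 1.5 mm.
- **Lever:** the grip sits within about 3 pixels of the enlarged view (under 1 camera pixel) from where it should be at 0 rad.
- **Pins:** they are seen resting on the gold pads. The pin force itself could not be measured.
- **Other items:** comparing the first and last scene pictures showed no change at the multimeter, screwdriver, pliers or spool.

No check failed. The early jig position estimates from the scene, side and wrist cameras differed by 2–3 mm, so I relied on the contact force and the wrist view to judge home.

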